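Put the hammer heads back on their silhouettes

ROBOT

A 6-joint arm with a two-finger parallel gripper is mounted at the origin on the work surface. World frame = base frame: x ahead of the robot, y to its left, z up, the work surface at z = 0. Lengths are in m, angles in rad, forces in N, time in s.
With the tool pointing down it reaches from about 0.225 to 0.875 m from the base axis. Payload 3.4 kg.
Tool frame: the origin (TCP) lies between the finger pads; the fingertips stand 17 mm ahead of it and the grasp point (between the pads) lies 2 mm behind it; y points along the fingers, z is the direction in which the jaws open and shut, and the axes are right-handed (so a half turn about y gives the same grasp; the last joint's range is limited). The gripper opens to 85 mm and grips with 20 to 120 N. Pads are 22 mm wide; open, the fingers measure 114 mm over their backs; the gripper's body (76 mm by 85 mm) begins 54 mm behind the grasp point. The pads swing forward as they close: fully open they stand 13 mm farther back than shut.
Start: joints at [1.108, 0.276, 1.505, -0, 1.361, -0.121], TCP at [0.193, 0.542, 0.248] pointing down, gripper open.
Joint ranges: [-2.89, 2.89], [-0.75, 2.08], [0.22, 2.7], [-1.18, 4.32], [0.11, 2.71], [-2.7, 2.7]. Speed limits (rad/s): [2.57, 2.57, 3.14, 3.14, 3.14, 3.14].

INTERFACE

Orientations are given as a unit quaternion [w, x, y, z].
In Python, from rig import manip, get_image, camera_model, sign_off, spot_in, silhouettes, spot_point gives the robot as it stands.
- The arm moves only by the tool jog_arm, never from a script. Its argument "targets" is a list of rows, each a list of 3 entries, a list of its own where there are three numbers: the finger opening in m, from 0 to 0.0854, then the shift along the world's x, y, z in m, then the turn about the world's z in rad. In form: [[claw, [x, y, z], spin], ...]. A call has 1 to 10 rows; each row shifts and turns the commanded pose from where the row before left it; what a row does not reach is not made up. A row lasts 1/8 s, in which the tool goes at most 62.5 mm and 10.7 degrees, less where a joint would pass 70% of its speed; a pose out of reach is approached as far as the arm can. A call with a gripper value outside its range is refused whole. The fingers move at their own pace and stop on an object; "force" is the grip in N (left out, the last holds). Time passes only in rows, so rows that do not move let the fingers close. It gives the time, the measured TCP pose, the force and the opening at its end, in the units of the state.
- manip.get_state(): the state, without advancing time (a new reading comes with each control period).
- get_image(name): name is "side" or "top"; returns (picture, depth): 400x640x3 uint8, red, green, blue; 400x640 float32, m along the optical axis (not along the pixel's ray), 0 where there is no reading.
- camera_model(name): a dict with "mtx" (3x3 intrinsics, pixels), "world_from_camera" (4x4, takes a point from camera to world coordinates). Camera axes: x right, y up, looking along -z (the intrinsics and any distortion apply to the point x, -y, -z); pixel columns grow to the right and rows downward; lengths in m; the calibration is good to about 2 mm. A picture is of the moment at which its call begins. camera_model takes no time and is no camera call.
- sign_off(): hands the job in, once; it reports no verdict.
Trained networks look in the newest picture that a camera, given by its name, has taken for a name from the list of things; names that differ only in an ending like _2 or _b are one class to them, and where a whole thing is asked for, a point or a joint stands for the part that bears it (a point fixed in the world has none). Each returns a list of dicts, best first, with "score" (0 to 1); they miss things now and then, are a little off and sometimes report something else, mostly with a low value. They report only what shows in the picture. A call takes as long as a camera call. They do not tell look-alikes from the thing itself.
- spot_in(name, camera): "position" ([column, row] in pixels, amid what is visible of it).
- silhouettes(name, camera): "mask" (400x640 bool, what is visible of it) and "position" ([column, row] in pixels, amid what is visible of it).
- spot_point(name, camera): "position" ([column, row] in pixels: a listed point, or the origin of a listed thing).
The state is a dict: "clock": time; "qpos": joint angles; "qd": joint speeds; "effort": joint torques, N m; "position": TCP position; "ee_rot": TCP orientation; "contact_force": force on the tool from outside, world axes, zero at the start; "moment": the same for the moment, N m; "width": finger opening in m.
Only numpy, scipy, OpenCV 4.12 (cv2) and the standard library are available. Lean on these libraries where they do the work, as an engineer would, in place of code of your own. Each camera call takes 0.05 s, during which the arm holds its last target.

TASK

Tidy the smith's bench: put each of the four loose hammer heads on the storage board that shows its own white silhouette, lying flat with its handle eye still upward, centred on the silhouette and in line with it (either end may point either way). Leave the wire brush and the steel ring where they are.

Things in the scene. Friction and masses are not known exactly. Their poses are not given: they have to be found in the camera images.
- big_peen_head: Large straight-peen hammer head, no handle: dark steel, 100 x 34 x 34 mm, 0.65 kg. From above: 34 mm wide from its face at x = -50 to x = +17 mm, then tapering to a 9 mm edge at x = +50 mm. Loose, lying with its handle eye (slot through it) upward at mid-length. Upright sides, gripped across y at the middle. Origin: centre of the underside, at mid-length; x along its length, z up.
- small_peen_head: Small straight-peen hammer head, no handle: dark steel, 66 x 22 x 22 mm, 0.18 kg. From above: 22 mm wide from its face at x = -33 to x = +11 mm, then tapering to a 6 mm edge at x = +33 mm. Loose, lying with its handle eye (slot through it) upward at mid-length. Upright sides, gripped across y at the middle. Origin: centre of the underside, at mid-length; x along its length, z up.
- ball_head: Ball-peen hammer head, no handle: steel, 84 mm long, 0.30 kg. Middle: flat-sided block 28 long, 28 wide, 28 mm high; on necks, a 27 mm round face at the -x end and a 25 mm ball at the +x end. Loose, lying with its handle eye (slot through it) upward at mid-length. Upright sides, gripped across y at the middle. Origin: centre of the underside, at mid-length; x along its length, z up.
- square_head: Double-faced square sledge head, no handle: the stoutest, dark steel block 76 x 40 x 40 mm with bright ends, 0.70 kg; both ends alike. Loose, lying with its handle eye (slot through it) upward at mid-length. Upright sides, gripped across y at the middle. Origin: centre of the underside, at mid-length; x along its length, z up.
- big_peen_board: Flat dark wooden storage board, 120 x 70 x 6 mm, fixed, no rim, with a white painted silhouette: the largest wedge-ended silhouette (104 x 38 mm), for the large straight-peen head. Origin: centre of the underside, under the middle of the silhouette's length; x along the silhouette, z up; top at z = 6 mm.
- small_peen_board: Flat dark wooden storage board, 120 x 70 x 6 mm, fixed, no rim, with a white painted silhouette: the small wedge-ended silhouette (70 x 26 mm), for the small straight-peen head. Origin: centre of the underside, under the middle of the silhouette's length; x along the silhouette, z up; top at z = 6 mm.
- ball_board: Flat dark wooden storage board, 120 x 70 x 6 mm, fixed, no rim, with a white painted silhouette: the silhouette with a round end, necks and a wider middle (88 x 32 mm), for the ball-peen head. Origin: centre of the underside, under the middle of the silhouette's length; x along the silhouette, z up; top at z = 6 mm.
- square_board: Flat dark wooden storage board, 120 x 70 x 6 mm, fixed, no rim, with a white painted silhouette: the plain broad rectangle (80 x 44 mm), for the double-faced square head. Origin: centre of the underside, under the middle of the silhouette's length; x along the silhouette, z up; top at z = 6 mm.
- wire_brush: Bystander, not to be moved: wire brush, light wooden back 112 x 36 mm over brass bristles, 28 mm high, loose. Origin: centre of its underside, x along its length.
- bolster_ring: Bystander, not to be moved: thick bright steel ring lying flat, 64 mm outside, 34 mm hole, 18 mm high, loose. Origin: centre of its underside.
Mind the look-alikes: they are no part of the job. What is shaped like the ball_head but green is not meant.

How it is judged:
At the end, for the whole second after the job is handed in: Each head rests released on its own board, flat, eye upward (0.1 rad; origin 3-10 mm above the bench), centre within 12 mm of the silhouette's, length within 0.26 rad of the silhouette's, either way round; brush and ring within 20 mm of where they started (horizontal distance between big_peen_head and big_peen_board below 0.012 m and angle between the x axis of big_peen_head and the x axis of big_peen_board, either way round below 0.26 rad and angle between each of big_peen_head, small_peen_head, ball_head, square_head's own z axis and vertical below 0.1 rad and height (world z) of big_peen_head between 0.003 and 0.01 m and linear speed of each of big_peen_head, small_peen_head, ball_head, square_head below 0.02 m/s and angular speed of each of big_peen_head, small_peen_head, ball_head, square_head below 0.2 rad/s and horizontal distance between small_peen_head and small_peen_board below 0.012 m and angle between the x axis of small_peen_head and the x axis of small_peen_board, either way round below 0.26 rad and height (world z) of small_peen_head between 0.003 and 0.01 m and horizontal distance between ball_head and ball_board below 0.012 m and angle between the x axis of ball_head and the x axis of ball_board, either way round below 0.26 rad and height (world z) of ball_head between 0.003 and 0.01 m and horizontal distance between square_head and square_board below 0.012 m and angle between the x axis of square_head and the x axis of square_board, either way round below 0.26 rad and height (world z) of square_head between 0.003 and 0.01 m and distance of each of wire_brush, bolster_ring from where it was at the start of the episode below 0.02 m); the robot touches nothing.
It fails at once if the wire brush is moved by more than 20 mm (distance of wire_brush from where it was at the start of the episode above 0.02 m).
It fails at once if the bolster ring is moved by more than 20 mm (distance of bolster_ring from where it was at the start of the episode above 0.02 m).
It also fails if it takes over 106 s, if anything falls off the work surface, if the arm or the gripper's body presses on something with over 40 N, if the wrist force passes 120 N, or if a joint passes its speed limit or range.

## Working session

There is one attempt and no reset: what is moved stays moved. The work goes in short steps, Python scripts to look and compute and a tool call to move; the robot and the scene stay as the last step left them, time stands still between calls to the robot, and variables do not carry over. Pictures are saved under pics/ and viewed, and the job is handed in when it is done.

Besides the shell and the picture viewer there is one more tool, called after ">>>" as name([rows], argument=value, ...), one row to a line, values as JSON. jog_arm: Moves the arm, as the interface text tells. Its arguments: {"type":"object","properties":{"targets":{"type":"array","items":{"type":"array"}},"force":{"type":"number"}},"required":["targets"]}

```bash
mkdir -p pics; ls
python3 - <<'E'
from rig import *
import cv2
for n in ("top","side"):
    p,d=get_image(n); cv2.imwrite(f"pics/{n}0.png",p[:,:,::-1]); m=camera_model(n); print(m)
print(manip.get_state())
E
```

```text
pics
{'mtx': array([[479.11647017,   0.        , 319.5197174 ],
       [  0.        , 479.11647017, 195.91568376],
       [  0.        ,   0.        ,   1.        ]]), 'world_from_camera': array([[-1.57236322e-02,  9.86198266e-01, -1.64820351e-01,
         3.11991684e-01],
       [-9.99876155e-01, -1.56181575e-02,  1.93595639e-03,
        -7.09702061e-02],
       [-6.64953371e-04,  1.64830379e-01,  9.86321704e-01,
         1.11383482e+00],
       [ 0.00000000e+00,  0.00000000e+00,  0.00000000e+00,
         1.00000000e+00]])}
{'mtx': array([[369.5807572 ,   0.        , 317.44071935],
       [  0.        , 369.5807572 , 201.17507622],
       [  0.        ,   0.        ,   1.        ]]), 'world_from_camera': array([[ 0.84374528,  0.34462397, -0.41149511,  0.07156648],
       [-0.53649586,  0.51818844, -0.66607276, -0.77471154],
       [-0.01631263,  0.78276117,  0.62210839,  0.68408258],
       [ 0.        ,  0.        ,  0.        ,  1.        ]])}
{'clock': 0.1, 'qpos': array([ 1.10800626e+00,  2.76539872e-01,  1.50597047e+00,  1.09586099e-05,
        1.36071944e+00, -1.20987802e-01]), 'qd': array([ 0.00035598, -0.0026837 , -0.00333235, -0.00255201,  0.00187083,
       -0.00223953]), 'effort': array([ 1.89668674e-03, -4.17698300e+01, -2.46403295e+01, -2.10135472e-04,
        5.81883898e-03, -2.67603262e-06]), 'position': array([0.19253324, 0.54135156, 0.24753594]), 'ee_rot': array([-0.69625197,  0.69735846, -0.1204289 ,  0.12008852]), 'contact_force': array([-0.13619932, -0.63902595,  0.78805643]), 'moment': array([-0.00707733, -0.07479843,  0.0521972 ]), 'width': 0.0854607255591423}
```

View pics/top0.png

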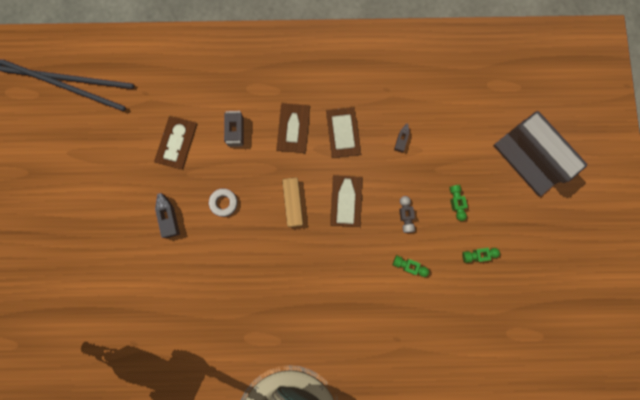

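View pics/side0.png

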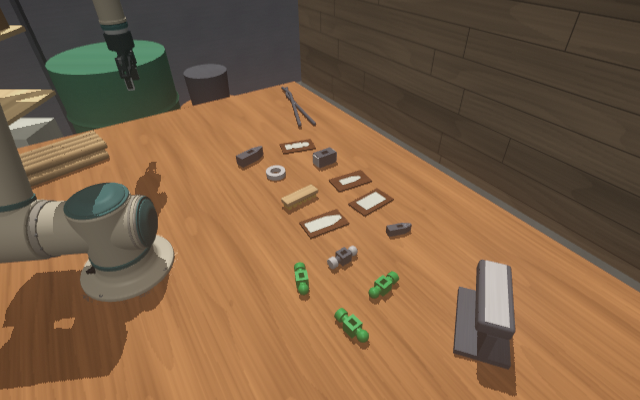

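```bash
cat > h.py <<'E'
from rig import *
import cv2, numpy as np
def cloud(n,d):
    m=camera_model(n);K=m["mtx"];T=m["world_from_camera"]
    v,u=np.mgrid[0:400,0:640]
    P=np.stack([(u-K[0,2])/K[0,0]*d,-(v-K[1,2])/K[1,1]*d,-d],-1)
    return P@T[:3,:3].T+T[:3,3]
def ray(n,uv,z):
    m=camera_model(n);K=m["mtx"];T=m["world_from_camera"]
    uv=np.atleast_2d(uv)
    D=np.stack([(uv[:,0]-K[0,2])/K[0,0],-(uv[:,1]-K[1,2])/K[1,1],-np.ones(len(uv))],-1)@T[:3,:3].T
    return (T[:3,3]+D*((z-T[2,3])/D[:,2])[:,None])[:,:2]
H=dict(big_peen_head=.034,small_peen_head=.022,ball_head=.028,square_head=.040,wire_brush=.028,bolster_ring=.018,big_peen_board=.006,small_peen_board=.006,ball_board=.006,square_board=.006)
def rect(xy):
    (c,s,a)=cv2.minAreaRect((xy*1000).astype(np.float32)); a=np.radians(a)
    if s[0]<s[1]: a+=np.pi/2; s=s[::-1]
    return np.round(c,1),np.round(s,1),round((a+np.pi/2)%np.pi-np.pi/2,3)
E
python3 - <<'E'
from h import *
p,d=get_image("top"); C=cloud("top",d)
g=p.astype(int)
for n,h in H.items():
    for r in silhouettes(n,"top")[:2]:
        m=r["mask"]; s=r["score"]
        if s<.3: continue
        z=C[m][:,2]
        v,u=np.nonzero(m)
        out=[n,round(s,2),np.round(r["position"],1),"zq",np.round(np.percentile(z,[5,50,95])*1e3,1),"n",len(z)]
        out+=["mask@h",rect(ray("top",np.c_[u,v],h))]
        if "board" in n:
            w=m&(g.min(2)>130)
            v,u=np.nonzero(w); xy=ray("top",np.c_[u,v],h)
            out+=["white",rect(xy)]
        else:
            k=m&(C[...,2]>h-.007); 
            if k.sum()>5: out+=["top",rect(C[k][:,:2])]
        print(*out)
    for r in spot_point(n,"top")[:2]:
        print("   origin",round(r["score"],2),np.round(r["position"],1),np.round(ray("top",r["position"],0)*1e3,1))
c=cv2.resize(p[80:280,130:450],(800,500),interpolation=cv2.INTER_CUBIC); cv2.imwrite("pics/crop.png",c[:,:,::-1])
print(manip.get_state()["clock"])
E
```

```text
big_peen_head 0.83 [165.6 216.3] zq [ 5.  33.2 37.4] n 739 mask@h (array([456. , 276.6]), array([103.6,  42.9]), np.float64(0.247)) top (array([373. , 131.6]), array([414.7,  83.7]), np.float64(1.079))
   origin 0.58 [166.6 216.5] [[454.9 285.5]]
small_peen_head 0.66 [402.1 137.1] zq [ 2.5 21.5 25.2] n 253 mask@h (array([ 631.1, -270.2]), array([70.6, 23.7]), np.float64(-0.351)) top (array([ 633.9, -271.3]), array([64.3, 22.2]), np.float64(-0.336))
   origin 0.7 [402.2 137.9] [[ 636.4 -274.2]]
   origin 0.69 [178.5 141.1] [[637.  263.6]]
ball_head 0.93 [405.2 214.1] zq [ 6.8 24.  29.8] n 387 mask@h (array([ 449.7, -270.5]), array([81.4, 30.5]), np.float64(0.035)) top (array([ 377.2, -194.8]), array([271. ,  69.8]), np.float64(-0.833))
ball_head 0.85 [411.4 267. ] zq [ 0.  24.1 29.3] n 420 mask@h (array([ 331.2, -274.6]), array([83.4, 30.6]), np.float64(1.136)) top (array([ 332.4, -193.1]), array([243.6,  44.6]), np.float64(1.555))
   origin 0.87 [406.9 211.5] [[ 457.8 -277.4]]
   origin 0.81 [457.1 202.8] [[ 476.6 -396.3]]
square_head 0.98 [230.9 126. ] zq [ 8.6 39.  43.3] n 654 mask
[... 1573 characters left out ...]
0.7,  69.8]), np.float64(-0.108)) white (array([665.8, -11.2]), array([66.3, 24.6]), np.float64(-0.104))
   origin 0.67 [289.7 129. ] [[663.   -3.8]]
ball_board 0.58 [175.8 140. ] zq [ 3.1  6.7 10.4] n 1437 mask@h (array([633.9, 270.2]), array([122.3,  70.9]), np.float64(-0.292)) white (array([634. , 271.1]), array([87. , 31.5]), np.float64(-0.284))
   origin 0.83 [178.4 141.2] [[636.8 263.9]]
   origin 0.31 [406.9 212.1] [[ 456.4 -277.3]]
square_board 0.96 [340.9 129.5] zq [ 1.8  6.5 10.5] n 1491 mask@h (array([ 654.3, -131.1]), array([123.7,  73.9]), np.float64(0.12)) white (array([ 653.6, -131.5]), array([78.7, 42.6]), np.float64(0.099))
   origin 0.68 [340.  129.5] [[ 659.8 -125.1]]
1.15
```

View pics/crop.png

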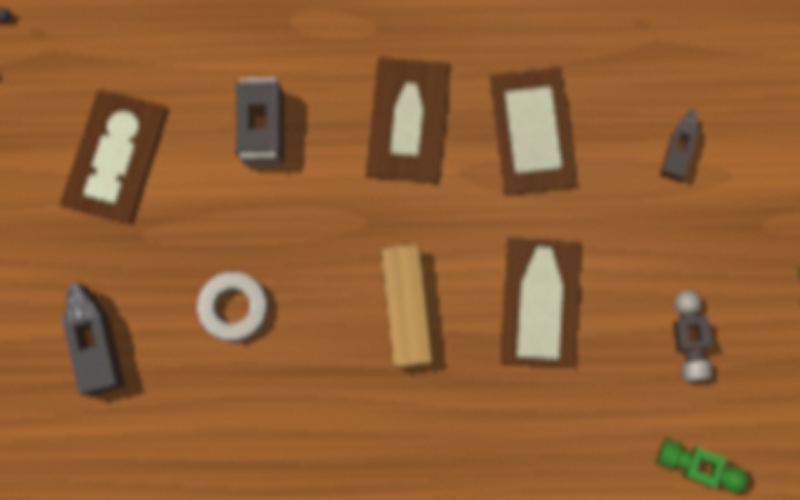

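```bash
cat >> h.py <<'E'
SEED=dict(big_peen_head=(166,216),small_peen_head=(402,138),ball_head=(407,214),square_head=(233,128),wire_brush=(293,203),bolster_ring=(223,203))
BSEED=dict(big_peen_board=(346,200),small_peen_board=(293,127),ball_board=(176,142),square_board=(343,132))
def measure(p,d,seeds=SEED):
    C=cloud("top",d); g=p.astype(int); out={}
    v,u=np.mgrid[0:400,0:640]
    for n,(a,b) in seeds.items():
        h=H[n]
        near=(np.hypot(u-a,v-b)<34)&(d>0)
        lo=h-.010 if n!="ball_head" else .010
        k=(near&(C[...,2]>lo)&(C[...,2]<h+.008)).astype(np.uint8)
        N,L,st,_=cv2.connectedComponentsWithStats(k,connectivity=4)
        i=1+np.argmax(st[1:,4]); m=L==i
        pts=ray("top",np.c_[u[m],v[m]],h if n!="ball_head" else .02)
        out[n]=(rect(pts),rect(C[m][:,:2]),m.sum())
    return out
def boards(p):
    g=p.astype(int); v,u=np.mgrid[0:400,0:640]; out={}
    for n,(a,b) in BSEED.items():
        m=(np.hypot(u-a,v-b)<30)&(g[...,2]>110)
        N,L,st,_=cv2.connectedComponentsWithStats(m.astype(np.uint8),connectivity=4)
        m=L==1+np.argmax(st[1:,4])
        out[n]=rect(ray("top",np.c_[u[m],v[m]],.006)),m.sum()
    return out
E
python3 - <<'E'
from h import *
p,d=get_image("top")
np.savez("im0.npz",p=p,d=d)
for n,r in measure(p,d).items(): print(n,*r)
for n,r in boards(p).items(): print(n,*r)
q=p.copy()
C=cloud("top",d); q[(C[...,2]>.012)&(C[...,2]<.05)]=(255,0,255)
cv2.imwrite("pics/mask.png",cv2.resize(q[80:280,130:450],(800,500),interpolation=0)[:,:,::-1])
E
```

```text
big_peen_head (array([456.8, 280.1]), array([101.6,  37.4]), np.float64(0.262)) (array([457. , 281.8]), array([99.7, 36. ]), np.float64(0.253)) 579
small_peen_head (array([ 634.1, -271.2]), array([69. , 22.5]), np.float64(-0.325)) (array([ 635. , -271.7]), array([66.4, 22.1]), np.float64(-0.317)) 214
ball_head (array([ 451.1, -273.5]), array([82. , 30.9]), np.float64(0.076)) (array([ 451.4, -273.1]), array([81.9, 28.9]), np.float64(0.086)) 370
square_head (array([657.8, 127.1]), array([77.8, 39.8]), np.float64(0.011)) (array([659.9, 127.2]), array([78.1, 40.6]), np.float64(0.014)) 512
wire_brush (array([481.9, -10.2]), array([112.4,  36. ]), np.float64(0.104)) (array([482.7, -10. ]), array([112.3,  35.9]), np.float64(0.103)) 757
bolster_ring (array([484.5, 151.6]), array([63. , 60.9]), np.float64(1.555)) (array([485. , 151.8]), array([62.3, 62.1]), np.float64(-1.478)) 448
big_peen_board (array([ 485.3, -134.9]), array([103.4,  38.4]), np.float64(-0.08)) 649
small_peen_board (array([665.9, -11.2]), array([70.6, 26.1]), np.float64(-0.104)) 278
ball_board (array([634. , 271.1]), array([89.2, 33.1]), np.float64(-0.28)) 448
square_board (array([ 653.2, -131.6]), array([80.7, 44.5]), np.float64(0.099)) 600
```

View pics/mask.png

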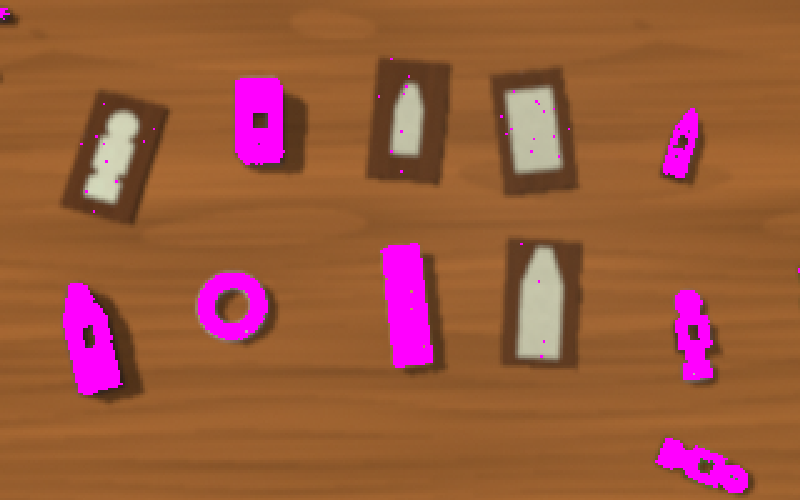

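Run:
```python
from h import *
from scipy.spatial.transform import Rotation as R
s=manip.get_state();q=s["ee_rot"]
M=R.from_quat([q[1],q[2],q[3],q[0]]).as_matrix();print(M.round(3)); z=M[:,2]; print("jaw yaw",np.arctan2(z[1],z[0]),s["position"],s["qpos"])
```

```text
[[ 0.942  0.     0.335]
 [-0.335  0.     0.942]
 [ 0.    -1.     0.   ]]
jaw yaw 1.229013511472501 [0.19276485 0.54177424 0.24834287] [ 1.10799278e+00  2.75891428e-01  1.50487504e+00 -2.09632081e-05
  1.36068822e+00 -1.21016354e-01]
```

>>> jog_arm([
  [0.065,[0.044,-0.0435,0],0.1],
  [0.065,[0.044,-0.0435,0],0.1],
  [0.065,[0.044,-0.0435,-0.02],0.1],
  [0.065,[0.044,-0.0435,-0.04],0.1],
  [0.065,[0.044,-0.0435,-0.04],0.1],
  [0.065,[0.044,-0.0435,-0.03],0.098],
  [0.065,[0,0,0],0],
  [0.065,[0,0,0],0],
], force=60)

```text
clock: 2.2
position: [0.4377, 0.2998, 0.1341]
ee_rot: [0.702, -0.701, -0.09, 0.09]
contact_force: [-0.5, 0.5, -0.6]
width: 0.0651
```

>>> jog_arm([
  [0.065,[0.0193,-0.0188,0],0],
  [0.065,[0,0,-0.035],0],
  [0.065,[0,0,-0.035],0],
  [0.065,[0,0,0],0],
  [0.065,[0,0,0],0],
])

```text
clock: 2.82
position: [0.4574, 0.2822, 0.0655]
ee_rot: [0.702, -0.701, -0.092, 0.09]
contact_force: [0.2, 0.5, 0.0]
width: 0.065
```

>>> jog_arm([
  [0.065,[0,-0.001,-0.022],0],
  [0.065,[0,0,-0.02],0],
  [0.065,[0,0,0],0],
  [0.03,[0,0,0],0],
  [0.03,[0,0,0],0],
  [0.03,[0,0,0],0],
  [0.03,[0,0,0],0],
  [0.03,[0,0,0],0],
])

```text
clock: 3.82
position: [0.458, 0.2807, 0.0236]
ee_rot: [0.702, -0.701, -0.091, 0.089]
contact_force: [-0.6, 0.1, 5.8]
width: 0.0327
```

>>> jog_arm([
  [0.02,[0,0,0],0],
  [0.02,[0,0,0.02],0],
  [0.02,[0,0,0.04],0],
  [0.02,[0,0,0.04],0],
  [0.02,[0.003,-0.042,0],-0.033],
  [0.02,[0.003,-0.042,0],-0.033],
  [0.02,[0.003,-0.042,0],-0.033],
  [0.02,[0.003,-0.042,0],-0.033],
  [0.02,[0.003,-0.042,0],-0.033],
  [0.02,[0.003,-0.042,0],-0.033],
])

```text
clock: 5.08
position: [0.474, 0.0265, 0.1215]
ee_rot: [0.707, -0.707, -0.02, 0.021]
contact_force: [0.8, 0.6, -6.5]
width: 0.0329
```

>>> jog_arm([
  [0.02,[0.003,-0.042,0],-0.033],
  [0.02,[0.003,-0.042,0],-0.033],
  [0.02,[0.003,-0.042,0],-0.033],
  [0.02,[0.001,-0.038,0],-0.033],
  [0.02,[0,0,0],0],
  [0.02,[0,0,0],0],
])

```text
clock: 5.82
position: [0.4839, -0.1355, 0.1213]
ee_rot: [0.707, -0.706, 0.027, -0.026]
contact_force: [-0.0, 0.4, -6.9]
width: 0.033
```

>>> jog_arm([
  [0.02,[0.0015,0.0005,-0.04],0],
  [0.02,[0,0,-0.035],0],
  [0.02,[0,0,-0.01],0],
  [0.02,[0,0,-0.006],0],
  [0.02,[0,0,0],0],
  [0.02,[0,0,0],0],
])

```text
clock: 6.58
position: [0.4874, -0.136, 0.032]
ee_rot: [-0.706, 0.707, -0.025, 0.027]
contact_force: [-0.0, -0.0, -5.9]
width: 0.0333
```

>>> jog_arm([
  [0.02,[-0.002,0.001,-0.002],0],
  [0.02,[0,0,0],0],
  [0.045,[0,0,0],0],
  [0.06,[0,0,0],0],
  [0.06,[0,0,0],0],
  [0.06,[0,0,0.02],0],
  [0.06,[0,0,0.05],0],
  [0.06,[0,0,0.05],0],
])

```text
clock: 7.58
position: [0.4842, -0.1346, 0.1501]
ee_rot: [0.707, -0.706, 0.026, -0.026]
contact_force: [1.5, -0.4, -0.1]
width: 0.06
```

>>> jog_arm([
  [0.06,[-0.008,-0.0345,0],0.0385],
  [0.06,[-0.008,-0.0345,0],0.0385],
  [0.06,[-0.008,-0.0345,0],0.0385],
  [0.06,[-0.009,-0.035,0],0.0385],
  [0.06,[0,0,-0.04],0],
  [0.06,[0,0,-0.04],0],
  [0.06,[0,0,0],0],
  [0.06,[0,0,0],0],
])

```text
clock: 8.57
position: [0.4523, -0.2737, 0.07]
ee_rot: [-0.706, 0.707, 0.029, -0.028]
contact_force: [-0.1, -0.7, -0.1]
width: 0.0599
```

Run:
```python
from h import *
p,d=get_image("top")
cv2.imwrite("pics/t1.png",p[:,:,::-1])
S=dict(SEED);S["big_peen_head"]=(346,199)
for n,r in measure(p,d,S).items(): print(n,*r)
```

```text
big_peen_head (array([ 484.8, -132.3]), array([101.9,  34.2]), np.float64(-0.027)) (array([ 484.4, -133.4]), array([100.2,  34.2]), np.float64(-0.078)) 433
small_peen_head (array([ 633.9, -271.1]), array([69.3, 22.5]), np.float64(-0.325)) (array([ 634.9, -271.6]), array([66.5, 21.7]), np.float64(-0.33)) 219
ball_head (array([ 443.6, -274.5]), array([21.4,  5.2]), np.float64(1.082)) (array([ 441.9, -273. ]), array([22. ,  5.3]), np.float64(1.355)) 20
square_head (array([657.8, 127.1]), array([77.8, 39.8]), np.float64(0.011)) (array([660.3, 127.1]), array([77.2, 41. ]), np.float64(0.006)) 511
wire_brush (array([481.9, -10.2]), array([112.4,  36. ]), np.float64(0.104)) (array([482.8,  -9.9]), array([112.7,  36.1]), np.float64(0.106)) 758
bolster_ring (array([484.8, 151.6]), array([62.5, 61. ]), np.float64(-1.558)) (array([485.7, 152.1]), array([62.5, 60.2]), np.float64(-1.541)) 434
```

View pics/t1.png

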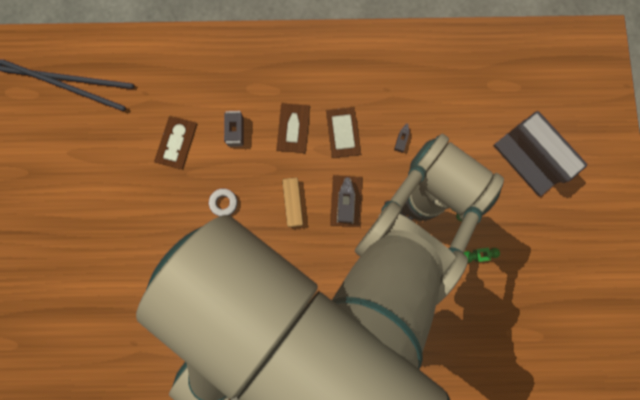

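Big head lies on its board at about (346,200), in line and within 2 mm. The arm is over the ball head.

>>> jog_arm([
  [0.06,[-0.001,0.0005,-0.025],0],
  [0.06,[0,0,-0.023],0],
  [0.06,[0,0,0],0],
  [0.02,[0,0,0],0],
  [0.02,[0,0,0],0],
  [0.02,[0,0,0],0],
  [0.02,[0,0,0],0],
  [0.02,[0,0,0],0],
  [0.02,[0,0,0.02],0],
  [0.02,[0,0,0.04],0],
])

```text
clock: 9.88
position: [0.449, -0.2715, 0.0803]
ee_rot: [0.708, -0.705, -0.027, 0.03]
contact_force: [0.2, -0.8, -4.0]
width: 0.0265
```

>>> jog_arm([
  [0.02,[0,0,0.05],0],
  [0.02,[0.0131,0.0389,0],-0.026],
  [0.02,[0.0131,0.0389,0],-0.026],
  [0.02,[0.0131,0.0389,0],-0.026],
  [0.02,[0.0131,0.0389,0],-0.026],
  [0.02,[0.0131,0.0389,0],-0.026],
  [0.02,[0.0131,0.0389,0],-0.026],
  [0.02,[0.0131,0.0389,0],-0.026],
  [0.02,[0.0131,0.0389,0],-0.026],
  [0.02,[0.0131,0.0389,0],-0.026],
])

```text
clock: 11.12
position: [0.5682, 0.0788, 0.1309]
ee_rot: [0.705, -0.705, 0.055, -0.054]
contact_force: [0.2, 0.1, -3.6]
width: 0.027
```

>>> jog_arm([
  [0.02,[0.0131,0.0389,0],-0.026],
  [0.02,[0.0131,0.0389,0],-0.025],
  [0.02,[0.0131,0.0389,0],-0.025],
  [0.02,[0.0131,0.0389,0],-0.025],
  [0.02,[0.0131,0.0389,0],-0.025],
  [0.02,[0,0,0],0],
  [0.02,[0,0,0],0],
])

```text
clock: 12.0
position: [0.633, 0.2714, 0.1303]
ee_rot: [-0.7, 0.701, -0.099, 0.098]
contact_force: [-0.4, -0.2, -3.9]
width: 0.027
```

>>> jog_arm([
  [0.02,[0.001,0,-0.045],0],
  [0.02,[0,0,-0.035],0],
  [0.02,[0,0,-0.015],0],
  [0.02,[0,0,-0.004],0],
  [0.02,[0,0,0],0],
  [0.02,[0,0,0],0],
])

```text
clock: 12.75
position: [0.636, 0.2722, 0.0337]
ee_rot: [0.701, -0.7, 0.098, -0.1]
contact_force: [0.6, 0.2, -4.5]
width: 0.0269
```

>>> jog_arm([
  [0.02,[-0.002,-0.001,-0.004],0],
  [0.02,[0,0,0],0],
  [0.02,[0,0,0],0],
])

```text
clock: 13.12
position: [0.6334, 0.2711, 0.0289]
ee_rot: [0.7, -0.7, 0.098, -0.099]
contact_force: [1.1, -0.4, 1.5]
width: 0.0267
```

Contact; release and retreat, then toward the square head (658.5, 127), jaw yaw 1.583.

>>> jog_arm([
  [0.04,[0,0,0],0],
  [0.055,[0,0,0],0],
  [0.055,[0,0,0],0],
  [0.06,[0,0,0.02],0],
  [0.07,[0,0,0.05],0],
  [0.07,[0,0,0.05],0],
  [0.07,[0.006,-0.036,0],0.073],
  [0.07,[0.006,-0.036,0],0.073],
  [0.07,[0.006,-0.036,0],0.073],
  [0.07,[0.007,-0.036,0],0.073],
])

```text
clock: 14.38
position: [0.6578, 0.1258, 0.148]
ee_rot: [0.707, -0.707, -0.005, 0.005]
contact_force: [0.7, -0.4, -0.4]
width: 0.0699
```

>>> jog_arm([
  [0.07,[0,0,-0.04],0],
  [0.07,[0,0,-0.03],0],
  [0.07,[0,0,0],0],
  [0.07,[0,0,0],0],
])

```text
clock: 14.88
position: [0.6587, 0.1271, 0.079]
ee_rot: [0.707, -0.707, -0.005, 0.004]
contact_force: [0.1, -0.1, 0.9]
width: 0.0701
```

Run:
```python
from h import *
p,d=get_image("top")
cv2.imwrite("pics/t2.png",p[:,:,::-1])
S=dict(SEED);S["big_peen_head"]=(346,199);S["ball_head"]=(176,142)
for n,r in measure(p,d,S).items(): print(n,*r)
```

```text
Traceback (most recent call last):
  File "h.py", line 29, in measure
    i=1+np.argmax(st[1:,4]); m=L==i
        ~~~~~~~~~^^^^^^^^^^
ValueError: attempt to get argmax of an empty sequence
```

View pics/t2.png

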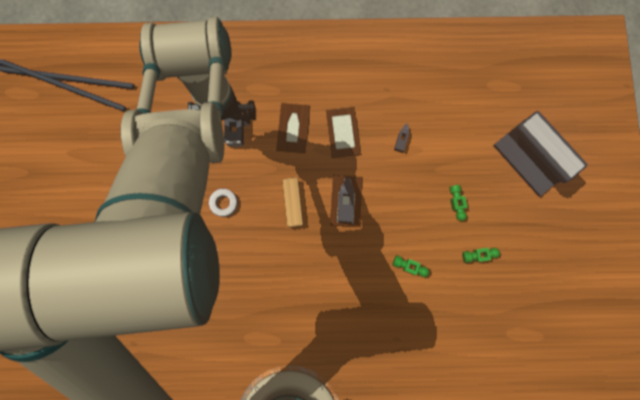

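The ball board is hidden by the arm here, and the gripper stands over the square head. I'll continue and check the ball later.

>>> jog_arm([
  [0.07,[0,0,-0.03],0],
  [0.07,[0,0,-0.025],0],
  [0.07,[0,0,0],0],
  [0.03,[0,0,0],0],
  [0.03,[0,0,0],0],
  [0.03,[0,0,0],0],
  [0.03,[0,0,0],0],
  [0.03,[0,0,0],0],
], force=70)

```text
clock: 15.92
position: [0.6595, 0.1266, 0.0253]
ee_rot: [-0.707, 0.707, 0.006, -0.003]
contact_force: [-0.6, -1.3, 6.0]
width: 0.0391
```

>>> jog_arm([
  [0.03,[0,0,0.02],0],
  [0.03,[0,0,0.04],0],
  [0.03,[0,0,0.04],0],
  [0.03,[-0.001,-0.043,0],0.015],
  [0.03,[-0.001,-0.043,0],0.015],
  [0.03,[-0.001,-0.043,0],0.015],
  [0.03,[-0.001,-0.043,0],0.015],
  [0.03,[-0.001,-0.043,0],0.015],
  [0.03,[-0.001,-0.043,0],0.014],
  [0.03,[0,0,0],0],
])

```text
clock: 17.18
position: [0.6508, -0.1347, 0.1213]
ee_rot: [-0.706, 0.707, 0.033, -0.035]
contact_force: [-0.2, 0.9, -7.5]
width: 0.0391
```

>>> jog_arm([
  [0.03,[0,0,0],0],
])

```text
clock: 17.3
position: [0.6507, -0.1305, 0.1215]
ee_rot: [0.707, -0.705, -0.034, 0.036]
contact_force: [-0.5, -0.4, -7.4]
width: 0.0388
```

Down to about 0.031 (grasped at ~0.0245).

>>> jog_arm([
  [0.03,[0.002,-0.001,-0.04],0],
  [0.03,[0,0,-0.033],0],
  [0.03,[0,0,-0.012],0],
  [0.03,[0,0,-0.004],0],
  [0.03,[0,0,0],0],
  [0.03,[0,0,0],0],
])

```text
clock: 18.05
position: [0.655, -0.1323, 0.0355]
ee_rot: [-0.706, 0.707, 0.037, -0.035]
contact_force: [-1.1, -0.1, -7.5]
width: 0.0393
```

>>> jog_arm([
  [0.03,[-0.001,0,-0.003],0],
  [0.03,[0,0,-0.001],0],
  [0.03,[0,0,0],0],
])

```text
clock: 18.42
position: [0.6532, -0.1323, 0.0314]
ee_rot: [-0.706, 0.706, 0.036, -0.035]
contact_force: [-3.1, 0.4, 1.1]
width: 0.0388
```

>>> jog_arm([
  [0.05,[0,0,0],0],
  [0.065,[0,0,0],0],
  [0.065,[0,0,0],0],
  [0.065,[0,0,0.02],0],
  [0.05,[0,0,0.05],0],
  [0.05,[0,0,0.04],0],
  [0.05,[-0.0047,-0.0348,0],-0.105],
  [0.05,[-0.0047,-0.0348,0],-0.105],
  [0.05,[-0.0047,-0.0348,0],-0.105],
  [0.05,[-0.0046,-0.0346,0],-0.106],
])

```text
clock: 19.68
position: [0.6341, -0.2722, 0.1401]
ee_rot: [-0.698, 0.698, -0.114, 0.114]
contact_force: [0.6, 0.9, 1.1]
width: 0.05
```

>>> jog_arm([
  [0.05,[0,0,-0.04],0],
  [0.05,[0,0,-0.03],0],
  [0.05,[0,0,0],0],
  [0.05,[0,0,0],0],
])

```text
clock: 20.18
position: [0.6351, -0.2714, 0.0711]
ee_rot: [-0.698, 0.698, -0.112, 0.113]
contact_force: [-0.1, -1.0, 0.4]
width: 0.0497
```

Run:
```python
from h import *
p,d=get_image("top")
cv2.imwrite("pics/t3.png",p[:,:,::-1])
for k,v in dict(big_peen_head=(346,199),ball_head=(176,142),square_head=(343,131),wire_brush=(293,203),bolster_ring=(223,203)).items():
  try: print(k,*measure(p,d,{k:v})[k])
  except Exception as e: print(k,e)
```

```text
big_peen_head attempt to get argmax of an empty sequence
ball_head (array([634.1, 274.3]), array([87.6, 37.2]), np.float64(-0.278)) (array([635.4, 272.3]), array([88.8, 31.4]), np.float64(-0.201)) 393
square_head (array([ 653.2, -130.8]), array([80.3, 41.3]), np.float64(0.107)) (array([ 654. , -130.8]), array([78. , 40.5]), np.float64(0.101)) 442
wire_brush attempt to get argmax of an empty sequence
bolster_ring attempt to get argmax of an empty sequence
```

View pics/t3.png

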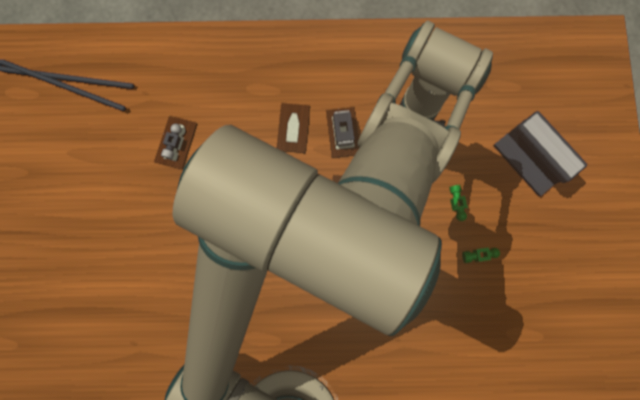

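Ball head on its board at (175,142), square head on its board at (343,130), both centred. Now the small head.

>>> jog_arm([
  [0.05,[0,0,-0.028],0],
  [0.05,[0,0,-0.022],0],
  [0.05,[0,0,0],0],
  [0.01,[0,0,0],0],
  [0.01,[0,0,0],0],
  [0.01,[0,0,0],0],
  [0.01,[0,0,0],0],
  [0.01,[0,0,0],0],
], force=40)

```text
clock: 21.22
position: [0.6356, -0.2719, 0.0222]
ee_rot: [-0.698, 0.699, -0.111, 0.114]
contact_force: [-0.6, 0.3, 5.8]
width: 0.0212
```

>>> jog_arm([
  [0.01,[0,0,0.02],0],
  [0.01,[0,0,0.04],0],
  [0.01,[0,0,0.04],0],
  [0.01,[0.005,0.0434,0],0.036],
  [0.01,[0.005,0.0434,0],0.036],
  [0.01,[0.005,0.0434,0],0.036],
  [0.01,[0.005,0.0434,0],0.036],
  [0.01,[0.005,0.0434,0],0.036],
  [0.01,[0.006,0.0434,0],0.036],
  [0.01,[0,0,0],0],
])

```text
clock: 22.48
position: [0.6649, -0.0071, 0.1197]
ee_rot: [0.707, -0.706, 0.036, -0.035]
contact_force: [-0.1, -0.8, -2.7]
width: 0.0208
```

>>> jog_arm([
  [0.01,[0,0,0],0],
])

```text
clock: 22.6
position: [0.6648, -0.0108, 0.1198]
ee_rot: [-0.706, 0.706, -0.037, 0.036]
contact_force: [0.1, -0.1, -2.2]
width: 0.0214
```

Grasped at about 0.0215, so aim for about 0.0285.

>>> jog_arm([
  [0.01,[0.001,0,-0.04],0],
  [0.01,[0,0,-0.033],0],
  [0.01,[0,0,-0.012],0],
  [0.01,[0,0,-0.004],0],
  [0.01,[0,0,0],0],
  [0.01,[0,0,0],0],
])

```text
clock: 23.35
position: [0.6672, -0.0109, 0.0324]
ee_rot: [-0.706, 0.706, -0.036, 0.038]
contact_force: [-0.3, 0.3, -1.7]
width: 0.0208
```

>>> jog_arm([
  [0.01,[-0.001,0,-0.003],0],
  [0.01,[0,0,-0.001],0],
  [0.01,[0,0,0],0],
])

```text
clock: 23.72
position: [0.6654, -0.0107, 0.0281]
ee_rot: [-0.706, 0.706, -0.036, 0.037]
contact_force: [-1.7, -0.2, 6.2]
width: 0.0211
```

Contact; release, rise, and swing clear of the view to the left.

>>> jog_arm([
  [0.035,[0,0,0],0],
  [0.045,[0,0,0],0],
  [0.045,[0,0,0],0],
  [0.045,[0,0,0.02],0],
  [0.045,[0,0,0.05],0],
  [0.045,[0,0,0.05],0],
  [0.045,[0,0,0.05],0],
  [0.045,[-0.02,0.04,0],0],
  [0.045,[-0.03,0.045,0],0],
  [0.045,[-0.03,0.045,0],0],
])

```text
clock: 24.98
position: [0.5844, 0.1204, 0.1969]
ee_rot: [0.706, -0.706, 0.037, -0.037]
contact_force: [0.7, 0.3, 0.8]
width: 0.0451
```

>>> jog_arm([
  [0.045,[-0.04,0.045,0],0],
  [0.045,[-0.04,0.045,0],0],
  [0.045,[-0.04,0.045,0],0],
  [0.045,[-0.04,0.045,0],0],
  [0.045,[-0.04,0.045,0],0],
  [0.045,[-0.04,0.045,0],0],
  [0.045,[-0.04,0.045,0],0],
  [0.045,[-0.04,0.045,0],0],
  [0.045,[-0.03,0.045,0],0],
  [0.045,[0,0,0],0],
])

```text
clock: 26.22
position: [0.2328, 0.5271, 0.1967]
ee_rot: [0.707, -0.706, 0.035, -0.035]
contact_force: [0.2, -0.1, -0.2]
width: 0.0453
```

Run:
```python
from h import *
p,d=get_image("top")
cv2.imwrite("pics/t4.png",p[:,:,::-1])
s,_=get_image("side"); cv2.imwrite("pics/s4.png",s[:,:,::-1])
for k,v in dict(big_peen_head=(346,199),small_peen_head=(293,127),ball_head=(176,142),square_head=(343,131),wire_brush=(293,203),bolster_ring=(223,203)).items():
  try: 
    if k!="wire_brush" and k!="bolster_ring": H[k]+=.006
    print(k,*measure(p,d,{k:v})[k])
  except Exception as e: print(k,e)
```

```text
big_peen_head (array([ 483.9, -132. ]), array([101.1,  33.9]), np.float64(-0.027)) (array([ 484.6, -132.9]), array([100.1,  34.1]), np.float64(-0.059)) 515
small_peen_head (array([664.2,  -9.1]), array([68.7, 22.4]), np.float64(-0.111)) (array([665.3,  -9. ]), array([66.5, 21.9]), np.float64(-0.1)) 212
ball_head (array([632.9, 275.1]), array([89. , 39.1]), np.float64(-0.223)) (array([635.5, 277.4]), array([89.8, 40.9]), np.float64(-0.221)) 427
square_head (array([ 652.2, -130.5]), array([78.1, 40.8]), np.float64(0.093)) (array([ 653.7, -130.6]), array([78.4, 40.2]), np.float64(0.098)) 499
wire_brush (array([481.9, -10.1]), array([112.3,  36. ]), np.float64(0.1)) (array([482.7,  -9.9]), array([112.9,  36.1]), np.float64(0.101)) 756
bolster_ring (array([484.5, 151.6]), array([63. , 60.9]), np.float64(1.555)) (array([484.6, 152.3]), array([62.5, 61.3]), np.float64(-1.568)) 451
```

View pics/t4.png

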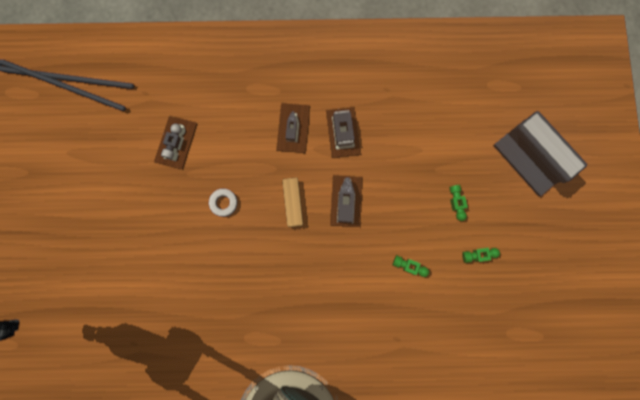

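View pics/s4.png

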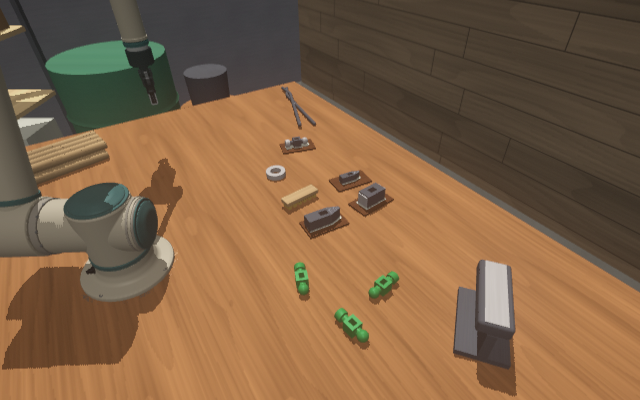

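All four heads lie on their boards: ball (173,142), small (293,127), square (343,130), big (347,200). The ball's rectangle picks up board pixels, so I'll refine that one.

Run:
```python
from h import *
p,d=get_image("top"); C=cloud("top",d)
v,u=np.mgrid[0:400,0:640]
for lo in (.014,.018,.022):
    k=((np.hypot(u-175,v-142)<30)&(C[...,2]>lo)&(C[...,2]<.042)).astype(np.uint8)
    N,L,st,_=cv2.connectedComponentsWithStats(k,connectivity=4); m=L==1+np.argmax(st[1:,4])
    print(lo,rect(C[m][:,:2]),rect(ray("top",np.c_[u[m],v[m]],.026)))
cv2.imwrite("pics/b.png",cv2.resize(p[105:180,140:220],(800,600)[:2] and (640,600),interpolation=cv2.INTER_CUBIC)[:,:,::-1])
```

```text
0.014 (array([632.7, 273.1]), array([82.2, 30.6]), np.float64(-0.337)) (array([631.8, 273.3]), array([84.1, 35.6]), np.float64(-0.278))
0.018 (array([632.7, 273.1]), array([82.2, 30.6]), np.float64(-0.337)) (array([632.5, 273.5]), array([82.9, 34.7]), np.float64(-0.278))
0.022 (array([632.7, 273.1]), array([82.2, 30.6]), np.float64(-0.337)) (array([632.9, 274.2]), array([82.4, 33.3]), np.float64(-0.278))
```

View pics/b.png

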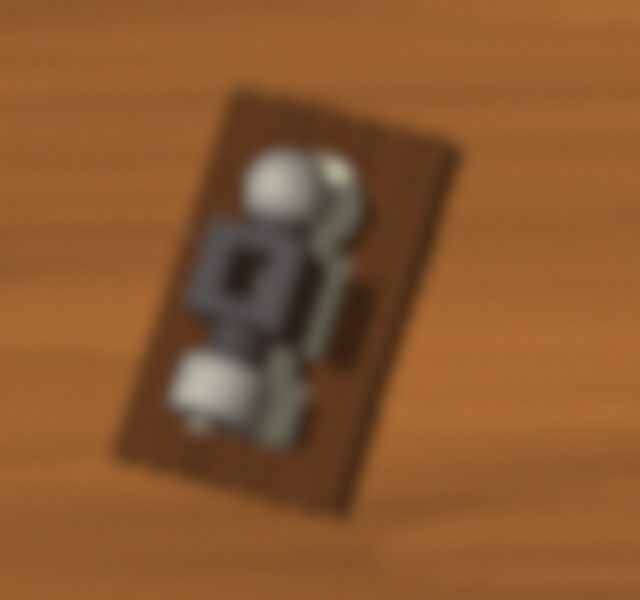

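```bash
python3 -c "
from rig import *
print(sign_off())"
```

```text
the job is handed in; nothing more can be done
None
```

I moved each of the four hammer heads onto its own board and handed the job in at about 26.5 s of the 106 s allowed. I don't have the official verdict, since sign-off reports none.

My last overhead measurements, taken with the arm raised well clear:

| Head | Centre off silhouette | Out of line |
|---|---|---|
| Big peen | about 2–3 mm | 0.05 rad or less |
| Small peen | about 2–3 mm | about 0.01 rad |
| Square | about 1–2 mm | about 0.01 rad |
| Ball | about 3 mm | about 0.06 rad or less |

- **Flat and eye up:** every head looked flat with its eye upward in both camera views. I judged this by eye and did not measure the tilt.
- **Brush and ring:** they measured within about 1 mm of where they started. I left the green look-alikes alone.
- **One disagreement:** the first measurement of the placed ball head gave a centre about 4–7 mm off, because it picked up pixels from the board. A tighter height cut and a close-up picture confirmed the figure in the table.

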